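Set the stop of the carton labelling jig to a new carton size

ROBOT

A 7-joint arm with a two-finger parallel gripper is mounted at the origin on a cart in front of the work surface, level with it; the furniture and walls round the work are solid. World frame = base frame: x ahead of the robot, y to its left, z up, the work surface at z = 0. Lengths are in mm, angles in rad, forces in N, time in s.
With the tool pointing down it reaches from about 400 to 900 mm from the base axis. Payload 5.6 kg.
Tool frame: the origin (TCP) lies midway between the tips of the shut fingers; the grasp point (between the pads) lies 19 mm behind it; z points along the fingers, y is the line along which they close (so a half turn about z gives the same grasp; the last joint's range is limited). The gripper opens to 92 mm and grips with 3 to 60 N. Pads are 20 mm wide; open, the fingers measure 128 mm over their backs; the gripper's body (75 mm by 189 mm) begins 69 mm behind the grasp point.
Start: joints at [1.193, 0.468, -0.012, 1.603, 0.006, 1.071, -0.056], TCP at [213.536, -613.931, 214.592] pointing down, gripper open.
Joint ranges: [-2.53, 2.53], [-0.31, 2.02], [-1.57, 1.55], [0.28, 2.44], [-1.29, 4.43], [0.15, 1.84], [-2.92, 2.92]. Speed limits (rad/s): [2.57, 2.57, 3.14, 3.14, 3.14, 3.14, 3.14].

INTERFACE

Orientations are given as a rotation vector (axis times angle).
In Python, from cell import robot, grip, kin, viewer gives the robot as it stands. Calls block until the motion is done:
- robot.movep(position, orientation): joint-space move of the TCP to a pose.
- robot.servo_line(position, feed=150, rotation=None): straight line of the TCP; rotation=None keeps the orientation; feed is the mean speed in mm/s.
- robot.goto_joints(angles): joint-space move.
- grip(opening, newtons=None): opening from 0.0 (shut) to 1.0 (fully open); newtons is the grip in N (None keeps the last); returns when the fingers have stopped.
- robot.hold(seconds).
- kin.ik(position, orientation): joint angles nearest the present ones, or None.
- robot.observe(): the state.
- viewer.read_camera(name): name is "scene" or "top" or "wrist"; returns the picture (480x640x3 uint8, red, green, blue); there is no depth.
- viewer.camera_info(name): a dict with "camera_matrix" (3x3 intrinsics, pixels), "k1" (the pictures are not rectified: a ray, as slopes to the right and down, at radius r is drawn at 1 + k1 r^2 times it, then the intrinsics apply), "R" (3x3) and "t" (3): a world point X has camera coordinates R X + t. Camera axes: x right, y down, z forward; pixel columns grow to the right and rows downward; lengths in mm; the calibration is good to about 2 mm. A picture is of the moment at which its call begins: read the wrist's pose just before it. camera_info takes no time and is no camera call; for the wrist camera it gives the pose at the moment of the call.
A pose or a line that the arm cannot do raises robot.IKError and nothing moves.
- robot.job_done(): hands the job in; it is judged then, once.
Trained networks look in the newest picture that a camera, given by its name, has taken for a name from the list of things; names that differ only in an ending like _2 or _b are one class to them, and where a whole thing is asked for, a point or a joint stands for the part that bears it (a point fixed in the world has none). Each returns a list of dicts, best first, with "confidence" (0 to 1); they miss things now and then, are a little off and sometimes report something else, mostly with a low value. They report only what shows in the picture. A call takes as long as a camera call.
- viewer.silhouettes(name, camera): "mask" (480x640 bool, what is visible of it).
- viewer.pinpoint(name, camera): "at" ([x, y, z] in mm, in the coordinates of the camera as it stood for that picture, good to about 4 mm: a listed point, or the origin of a listed thing).
The state is a dict: "t": time; "joints": joint angles; "joint_velocities": joint speeds; "joint_torque": joint torques, N m; "tcp_pos": TCP position; "tcp_rot": TCP orientation; "contact_force": force on the tool from outside, world axes, zero at the start; "wrist_torque": the same for the moment, N m; "grip_width": opening from 0.0 (shut) to 1.0 (fully open); "grip_force": force on a finger pad.
Only numpy, scipy, OpenCV 4.12 (cv2) and the standard library are available. Lean on these libraries where they do the work, as an engineer would, in place of code of your own. Each camera call takes 0.05 s, during which the arm holds its last target. There are 200 camera calls.

TASK

Set the labelling jig up for the small flat carton: lay the carton flat in the jig's corner, a long side against the back fence and one short end against the end fence; then slide the stop snugly up to its other short end without crushing it, and screw the clamp knob up hard so that the stop is locked there. The knob has only been nipped up for the old size and has to be slackened before the stop will slide; leave the carton in the jig and the other things on the table where they are.

Things in the scene. Friction and masses are not known exactly. Their poses are not given: they have to be found in the camera images.
- jig: Labelling jig fixed on the table: grey plate 150 x 290 mm, its top 14 mm above the table. Origin: middle of the plate, at table height; z up, x to the back (away from the robot), y to the left. Back fence: steel bar along y from -130 to +110 mm, inner face at x = +60. End fence at the left: along x from -20 to +68 mm, inner face at y = +106, 8 mm thick. Both stand 16 mm above the plate.
- corner (a point): The carton's corner: where the inner faces of the back fence and the end fence meet, on the plate's top (jig x = +60, y = +106, z = 14 mm). Axes as the jig's; the carton belongs on its -x, -y side.
- rail: Steel guide rail fixed along the front of the plate, 24 mm wide, 12 mm high, 270 mm long along the jig's y, with a bevel on its front edge on which the clamp pad bears. Origin: its middle, on the plate (jig x = -42 mm).
- stop_face (a point): Middle of the sliding stop's black face, which looks to the end fence (+y). Axes as the jig's. The stop is a bar 12 mm thick reaching across the plate from the grey carriage on the rail; the face is 62 mm long along x, 4 to 24 mm above the plate; the bar's top is 25 mm above it. It slides along the jig's y only: about 1.2 N of friction when free; clamped, it holds over 20 N.
- stop_carriage: Grey carriage on the rail with the stop bar; it slides along the jig's y. Origin: on the rail's centre line at plate height (jig x = -42 mm), 8 mm to the right (-y) of the stop face. The saddle is 58 mm in x, 52 mm in y and 32 mm high above the plate.
- knob_grip (a point): Middle of the black four-lobed clamp knob: square with scooped sides, 34 mm across flats (along point x and y), 41 mm over the lobes, 24 mm high along point z, the turning axis, which points out and leans 30 degrees from vertical to the jig's -x. 40 mm in front of the rail's centre line, 68 mm above the plate. A flange lies 20 mm under this point. Clockwise seen from outside (about -z) tightens.
- clamp_pad: Brass pad hidden in the carriage (not to be touched); the knob presses it on the rail's bevel. Origin: near the bevel on the knob's axis. Starts pressed at 30 to 42 N; each rad of the knob is about 25 N, so 1.3 to 1.7 rad anticlockwise free it (1.2 rad more is possible). Turning takes 0.13 to 0.2 N m; clockwise it ends at a hard stop at about 62 N, 2.4 rad after first touch.
- flat_carton: The small flat white carton, 50 mm (its x) by 85 mm (its y) by 38 mm high, 50 g, loose on the table to the right of the jig. Origin: centre of its underside.
- cube_carton: The larger, almost cubic white carton, 74 x 74 x 55 mm, a bystander beside the flat one (their places may be swapped). Origin: centre of its underside.
- calculator: Pocket calculator lying to the left in front, 115 x 68 x 13 mm, a bystander. Origin: underside.
- plug_sensor: White plug-in gadget lying behind the jig to the right, 94 x 46 x 24 mm, a bystander. Origin: underside.

How it is judged:
By the outcome, as a careful person would: the job done as asked, in the order asked, and still so for the second after the job is handed in, with the robot touching nothing.
It also fails if it takes over 66 s, if anything falls off the work surface, if the arm or the gripper's body presses on something with over 40 N, if the wrist force passes 120 N, or if a joint passes its speed limit or range.

## Working session

There is one attempt and no reset: what is moved stays moved. The work goes in short steps, each a Python script; the robot and the scene stay as the last script left them, time stands still between calls to the robot, and variables do not carry over. Pictures are saved under pics/ and viewed, at most 10 in all, crops included, and the job is handed in when it is done.

```bash
ls; mkdir -p pics; cat > h.py <<'E'
import numpy as np, cv2
from scipy.spatial.transform import Rotation as Ro
from cell import robot, grip, kin, viewer
def w(cam,p,info=None):
    i=info or viewer.camera_info(cam); return np.array(i["R"]).T@(np.array(p)-np.array(i["t"]))
def pin(name,cam,info=None):
    r=viewer.pinpoint(name,cam); return [(round(d["confidence"],2),w(cam,d["at"],info).round(1)) for d in r[:3]]
def snap(cam,fn=None):
    info=viewer.camera_info(cam); im=viewer.read_camera(cam)
    if fn: cv2.imwrite("pics/"+fn,im[:,:,::-1])
    return im,info
def mask_plane(name,cam,info,z,k=0):
    """visible mask's contour pts projected on plane z -> minAreaRect"""
    r=viewer.silhouettes(name,cam)
    if not r: return None
    m=r[k]["mask"].astype(np.uint8); c=max(cv2.findContours(m,0,1)[0],key=cv2.contourArea)[:,0,:]
    return r[k]["confidence"],m,px2w(c,info,z)
def px2w(c,info,z):
    K=np.array(info["camera_matrix"]); n=cv2.undistortPoints(np.float64(c).reshape(-1,1,2),K,np.array([info["k1"],0,0,0.]))[:,0]
    # opencv model is the same: x*(1+k1 r^2)
    R=np.array(info["R"]);t=np.array(info["t"]); C=-R.T@t
    d=np.c_[n,np.ones(len(n))]@R
    return C+d*((z-C[2])/d[:,2])[:,None]
def w2px(X,info):
    K=np.array(info["camera_matrix"]);
    return cv2.projectPoints(np.float64(X).reshape(-1,1,3),cv2.Rodrigues(np.array(info["R"]))[0],np.float64(info["t"]),K,np.array([info["k1"],0,0,0.]))[0][:,0]
def ob():
    o=robot.observe(); print("t",round(o["t"],2),"tcp",np.round(o["tcp_pos"],1),"F",np.round(o["contact_force"],1),"T",np.round(o["wrist_torque"],2),"g",round(o["grip_width"],3),round(o["grip_force"],1)); return o
E
python3 - <<'E'
from h import *
o=robot.observe(); print(o)
for cam in("top","scene"):
    im,i=snap(cam,cam+"0.png"); print(cam,np.round(-np.array(i["R"]).T@np.array(i["t"])))
    for n in["jig","corner","rail","stop_face","stop_carriage","knob_grip","flat_carton","cube_carton","calculator","plug_sensor"]: print(n,pin(n,cam,i))
E
```

```text
pics
{'t': 0.0, 'joints': array([ 1.19300395,  0.46839775, -0.01159698,  1.60359809,  0.00601375,
        1.07140674, -0.0562792 ]), 'joint_velocities': array([-0.00078347,  0.0004077 , -0.00209001,  0.00089599, -0.00069843,
       -0.00019862,  0.00015507]), 'joint_torque': array([-9.24363894e-05, -5.20571709e+01, -1.32104050e-02, -2.43750215e+01,
       -5.69121586e-02,  1.72812754e-02,  1.56205278e-04]), 'tcp_pos': array([ 213.30961336, -613.39202742,  213.63757151]), 'tcp_rot': array([-3.09599174e+00, -5.23086117e-01,  6.77495744e-04]), 'contact_force': array([-0.48016346,  0.39620132,  0.05560254]), 'wrist_torque': array([ 0.02791256,  0.0198171 , -0.02513584]), 'grip_force': 0.0, 'grip_width': 0.9980225954116065}
top [ 380.  -27. 1144.]
jig [(0.79, array([567.3,  -7.3,  -1.9]))]
corner [(0.7, array([618.2, 100.3,  11.9]))]
rail [(0.6, array([527.8,  -8.8,  11.7]))]
stop_face [(0.86, array([592.6, -47.1,  32.9])), (0.24, array([405.8, 258.6,  -4.1]))]
stop_carriage [(0.61, array([526.8, -56.2,  15.4]))]
knob_grip [(0.68, array([488.4, -55.1,  82. ]))]
flat_carton [(0.88, array([
[... 258 characters left out ...]
-01]))]
corner [(0.65, array([568.2,  -5.5,  -0.9])), (0.64, array([623.3,  99.2,  13.6]))]
rail [(0.6, array([518.2,  -6.1,  14.6]))]
stop_face [(0.96, array([592.5, -41.3,  29.3]))]
stop_carriage [(0.88, array([524.1, -54.1,  15.1])), (0.74, array([567.7,  -7.3,   2. ]))]
knob_grip [(0.57, array([485.6, -55.3,  80.7]))]
flat_carton [(0.91, array([ 4.321e+02, -2.834e+02, -1.000e-01])), (0.7, array([521.2, -54.3,  15.1]))]
cube_carton [(0.58, array([ 577.2, -319.2,    3.2])), (0.4, array([401.4, 261.9,   4.2]))]
calculator [(0.61, array([399.4, 262.6,   2.5])), (0.48, array([624.6, 100.6,  12.7]))]
plug_sensor [(0.92, array([ 699.6, -235.9,    3.2])), (0.74, array([ 433.2, -285.1,   -2.6]))]
```

```bash
cd pics; ls -la; sleep 1
```

```text
total 992
drwxr-xr-x 2 agent agent   4096 Dec  2 18:18 .
drwxr-xr-x 3 agent agent   4096 Dec  2 18:18 ..
-rw-r--r-- 1 agent agent 540397 Dec  2 18:18 scene0.png
-rw-r--r-- 1 agent agent 465695 Dec  2 18:18 top0.png
```

View pics/top0.png

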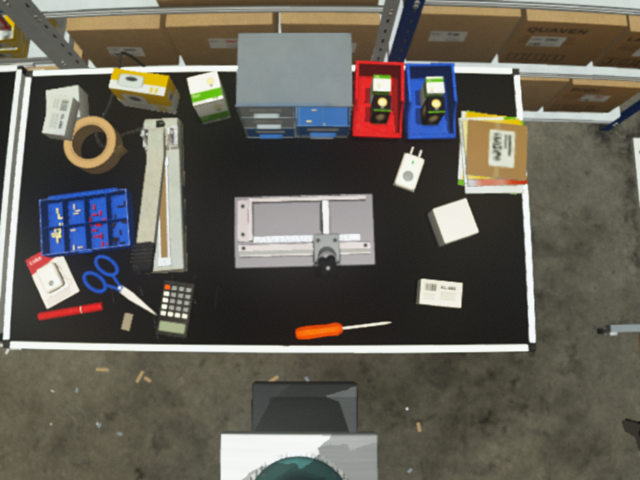

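View pics/scene0.png

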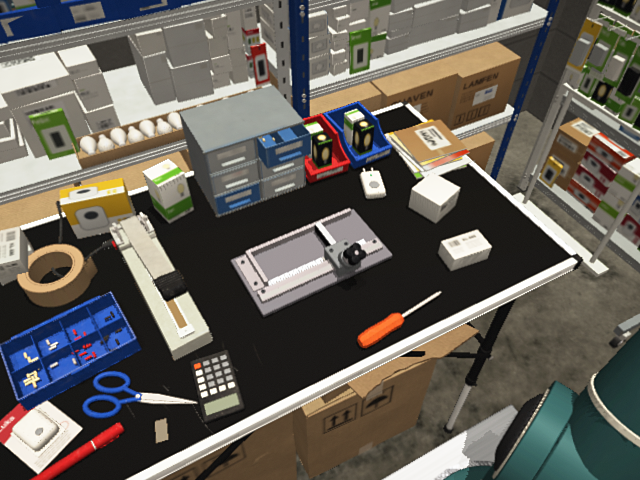

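```bash
python3 - <<'E'
from h import *
im,i=snap("top")
for n,z in(("flat_carton",38),("cube_carton",55),("jig",14)):
    r=mask_plane(n,"top",i,z); 
    if r: 
        b=cv2.minAreaRect(np.float32(r[2][:,:2])); print(n,r[0],b,cv2.boxPoints(b).round(1).tolist())
R=viewer.camera_info("wrist");o=robot.observe();T=Ro.from_rotvec(o["tcp_rot"]).as_matrix()
C=-np.array(R["R"]).T@np.array(R["t"]); print("cam in tcp",T.T@(C-o["tcp_pos"]),"\n",T.T@np.array(R["R"]).T, R["camera_matrix"])
E
```

```text
flat_carton 0.87 ((435.64849853515625, -279.9812316894531), (91.09526062011719, 51.553035736083984), 82.27057647705078) [[404.0, -321.6000061035156], [455.1000061035156, -328.6000061035156], [467.29998779296875, -238.3000030517578], [416.20001220703125, -231.39999389648438]]
cube_carton 0.8 ((578.7681274414062, -308.8665771484375), (77.04649353027344, 88.66648864746094), 18.2330322265625) [[528.2999877929688, -278.79998779296875], [556.0999755859375, -363.0], [629.2000122070312, -338.8999938964844], [601.5, -254.6999969482422]]
jig 0.59 ((558.1784057617188, -7.8392791748046875), (170.2698516845703, 287.2326965332031), 1.6118276119232178) [[469.0, 133.3000030517578], [477.1000061035156, -153.8000030517578], [647.2999877929688, -149.0], [639.2000122070312, 138.10000610351562]]
cam in tcp [ 8.10325470e+01 -2.41030171e-03 -1.69960760e+02] 
 [[-1.35718195e-03 -9.59103359e-01 -2.83052831e-01]
 [ 9.99998961e-01 -1.16406672e-03 -8.50442771e-04]
 [ 4.86170136e-04 -2.83053691e-01  9.59103942e-01]] [[385.21539291   0.         316.06439206]
 [  0.         385.21539291 235.28679972]
 [  0.           0.           1.        ]]
```

The top view shows the flat carton at (440,293), the cube at (455,222), and the jig at about (305,230) with the knob at (325,258). The scene view agrees. I'll look closer with the wrist camera.

```bash
cat >> h.py <<'E'
def down(yaw,tilt=0):
    """tool rotvec: tool x at world yaw, z down; tilt = lean of approach forward in x"""
    return (Ro.from_euler('z',yaw)*Ro.from_euler('x',np.pi))
E
python3 - <<'E'
from h import *
import pickle
A=[]
for nm,p,yaw,names in(("c",(420,-270,200),0,["flat_carton","cube_carton"]),("j",(490,-10,230),0,["jig","corner","stop_face","rail","stop_carriage","knob_grip"])):
    robot.movep(p,down(yaw).as_rotvec()); robot.hold(.2)
    im,i=snap("wrist",nm+"1.png"); A.append(i)
    for n in names: print(n,pin(n,"wrist",i))
    for n,z in(("flat_carton",38),) if nm=="c" else ():
        r=mask_plane(n,"wrist",i,z);b=cv2.minAreaRect(np.float32(r[2][:,:2])); print(r[0],b,cv2.boxPoints(b).round(1).tolist())
ob();pickle.dump(A,open("A.pkl","wb"));print(robot.observe()["joints"])
E
cd pics; python3 -c "
import cv2,numpy as np
cv2.imwrite('cj.png',np.hstack([cv2.resize(cv2.imread('c1.png'),(400,300)),cv2.resize(cv2.imread('j1.png'),(400,300))]))"
```

```text
flat_carton [(0.77, array([ 433.5, -283.7,   -0.5]))]
cube_carton [(0.8, array([ 580.3, -319.7,   -2.8]))]
0.92 ((437.0777587890625, -285.3852233886719), (84.28962707519531, 54.306640625), 84.38995361328125) [[405.8999938964844, -324.70001220703125], [460.0, -330.0], [468.20001220703125, -246.10000610351562], [414.20001220703125, -240.8000030517578]]
jig [(0.85, array([564.6, -12.6,   1. ]))]
corner [(0.59, array([621.9,  97.3,  12.9]))]
stop_face [(0.71, array([593.5, -47. ,  26.7]))]
rail [(0.98, array([522.9,  -8.2,  14.1]))]
stop_carriage [(0.97, array([523.8, -49.1,  14.8])), (0.22, array([563.5, -10.3,   3.6]))]
knob_grip [(0.84, array([486.4, -56.9,  84.2]))]
t 4.79 tcp [490.  -10.1 230. ] F [0.1 0.2 0.2] T [ 0.02  0.01 -0.01] g 0.996 0.0
[ 0.22867306  0.20200255 -0.31150192  1.95186762  0.07320111  0.99844404
 -1.68764938]
```

View pics/j1.png

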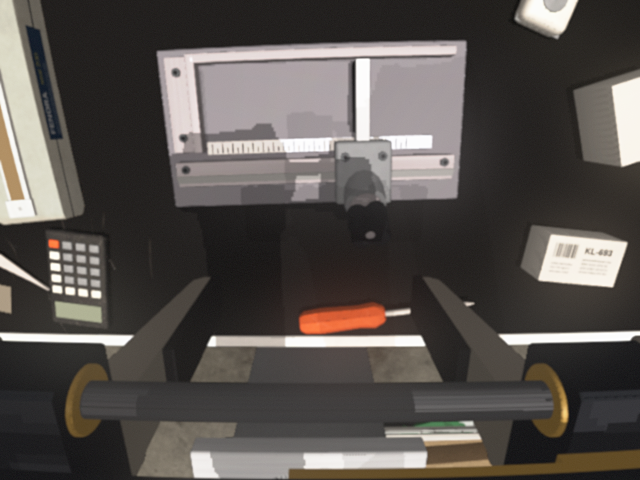

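View pics/c1.png

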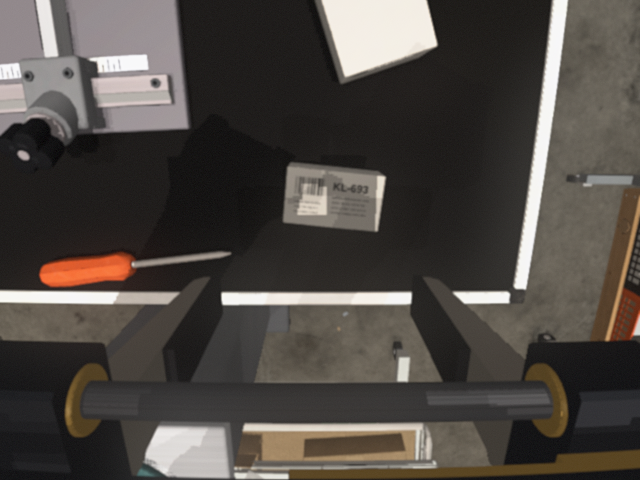

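```bash
python3 - <<'E'
from h import *
import pickle
A=pickle.load(open("A.pkl","rb"))
P=px2w([[158,52],[466,41],[457,198],[178,206]],A[1],14)[:,:2]; print(P.round(1), P.mean(0))
M=np.array([[75,145],[75,-145],[-75,-145],[-75,145]])
def fit(M,P):
    m,p=M.mean(0),P.mean(0);H=(M-m).T@(P-p);a=np.arctan2(H[0,1]-H[1,0],H[0,0]+H[1,1]);c,s=np.cos(a),np.sin(a);return a,p-np.array([[c,-s],[s,c]])@m
a,o=fit(M,P);print("jig",a,o)
c,s=np.cos(a),np.sin(a);R=np.array([[c,-s],[s,c]]);print("res",(P-(M@R.T+o)).round(1))
W=lambda x,y,z:[*(R@[x,y]+o),z]
im=cv2.imread("pics/j1.png"); i=A[1]
for q in([60,106,30],[60,-130,30],[-20,106,30],[60,106,14],[60,-130,14],[-30,0,26],[-30,130,26]): print(q,w2px([W(*q)],i).round(0))
kp=w2px([W(-82,-52,82)],i)[0]; print(kp)
for n,im0,cc in(("kj","j1",kp),("kc","c1",(330,195)),("kk","c1",(45,140))):
    m=cv2.imread(f"pics/{im0}.png"); x,y=map(int,cc);y0,x0=max(y-50,0),max(x-66,0);cr=m[y0:y0+100,x0:x0+133];cv2.imwrite(f"pics/{n}.png",cv2.resize(cr,(400,300),interpolation=2));print(n,x0,y0)
cv2.imwrite("pics/k.png",np.vstack([np.hstack([cv2.imread("pics/kj.png"),cv2.imread("pics/kc.png")]),np.hstack([cv2.imread("pics/kk.png")]*2)]))
E
```

```text
[[ 635.9  136. ]
 [ 644.2 -150.6]
 [ 496.  -155.2]
 [ 488.8  131. ]] [566.24243866  -9.68287733]
jig 0.028010672318407308 [566.24243866  -9.68287733]
res [[-1.2 -1.3]
 [-1.1  1.9]
 [ 0.7  1.6]
 [ 1.6 -2.1]]
[60, 106, 30] [[194.  63.]]
[60, -130, 30] [[457.  54.]]
[-20, 106, 30] [[203. 153.]]
[60, 106, 14] [[199.  65.]]
[60, -130, 14] [[451.  57.]]
[-30, 0, 26] [[315. 159.]]
[-30, 130, 26] [[181. 164.]]
[378.07635799 225.20886709]
kj 312 175
kc 264 145
kk 0 90
```

View pics/k.png

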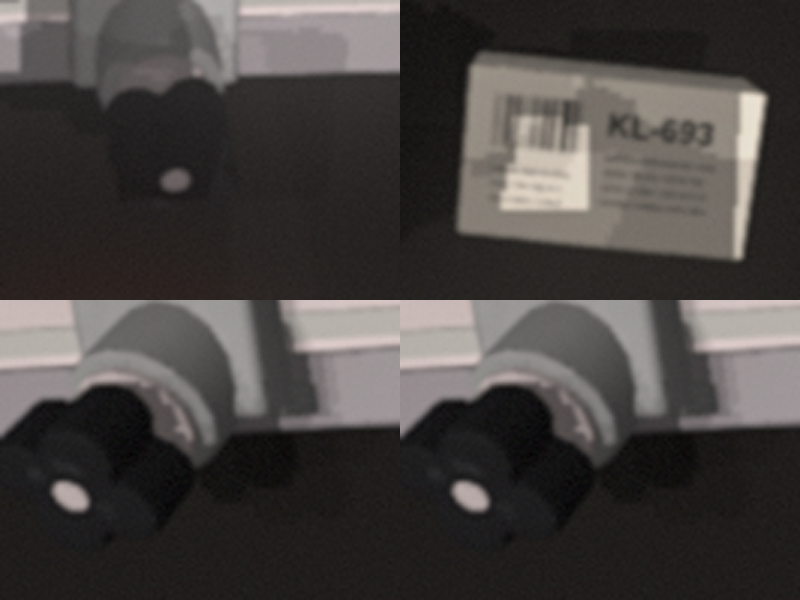

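Knob crop: the scoops face front/back and left/right, so the flats lie close to the jig axes. The cap is at about (370,235) in j1 and (23,155) in c1. The carton's top-face corners are clear in c1.

```bash
python3 - <<'E'
from h import *
import pickle
A=pickle.load(open("A.pkl","rb"))
c=np.array([[70,65],[342,92],[335,258],[57,232]])/3+[264,145]
P=px2w(c,A[0],38)[:,:2];print(P.round(1),P.mean(0)); d=(P[0]-P[1]+P[3]-P[2]);print("yaw",np.arctan2(-d[0],d[1]),np.hypot(*d)/2, np.hypot(*(P[0]-P[3])))
# triangulate cap
L=[]
for px,i in(((370.3,235),A[1]),((23,155),A[0])):
    a=px2w([px],i,0)[0];b=px2w([px],i,100)[0];L.append((a,(b-a)/np.linalg.norm(b-a)))
S=sum(np.eye(3)-np.outer(d,d) for a,d in L);q=sum((np.eye(3)-np.outer(d,d))@a for a,d in L);X=np.linalg.solve(S,q)
print("cap",X,[np.linalg.norm(np.cross(X-a,d)) for a,d in L])
a=.028;n=np.array([-.5*np.cos(a),-.5*np.sin(a),.866]);print("grip pt",X-12*n,X-14*n)
R=np.array([[np.cos(a),-np.sin(a)],[np.sin(a),np.cos(a)]])
print("in jig",R.T@((X-12*n)[:2]-[566.2,-9.7]))
for nm,p in(("c",P),):pass
# ik tests
y=np.pi/2
for nm,p,yw in(("pick",(434,-284,25),.08+y),("pick-",(434,-284,25),.08-y),("place",(600,55,36),a+y),("place-",(600,55,36),a-y)):
    j=kin.ik(p,down(yw).as_rotvec());print(nm,None if j is None else np.round(j,2))
for th in np.arange(-3,3.1,.5):
    r=Ro.from_euler('z',a)*Ro.from_euler('y',-np.pi/6)*Ro.from_euler('z',th)*Ro.from_euler('x',np.pi)
    j=kin.ik((486,-56,70),r.as_rotvec());j2=kin.ik((487,2,70),r.as_rotvec());print(round(th,1),None if j is None else np.round(j,2),None if j2 is None else np.round(j2[6],2))
E
```

```text
[[ 463.9 -245.9]
 [ 456.  -323.7]
 [ 406.5 -323.7]
 [ 414.8 -240.9]] [ 435.30493735 -283.54010902]
yaw -0.0999723376446554 80.75924977155917 49.39962548716994
cap [480.51569504 -56.05755971  92.96789094] [np.float64(0.2380340612552526), np.float64(0.2380340612553783)]
grip pt [486.51334319 -55.88958166  82.57589094] [487.51295122 -55.86158532  80.84389094]
in jig [-80.94856098 -43.94054167]
pick [ 0.8   0.57 -0.35  2.02  0.34  0.6   0.3 ]
pick- [ 0.48  0.53  0.05  2.05 -0.05  0.56 -2.51]
place [ 0.22  0.68 -0.49  1.81  0.44  0.76 -0.48]
place- [-0.63  0.71  0.66  1.87 -0.6   0.77 -2.75]
-3.0 None None
-2.5 None None
-2.0 None None
-1.5 None None
-1.0 None None
-0.5 None None
0.0 None None
0.5 None None
1.0 None None
1.5 None None
2.0 None None
2.5 [ 0.83  0.47 -0.84  2.43  2.12  0.3  -0.96] None
3.0 [ 0.78  0.45 -0.78  2.43  2.18  0.27 -0.53] None
```

```bash
cat > fk.py <<'E'
import numpy as np, os
from scipy.spatial.transform import Rotation as Ro
from scipy.optimize import least_squares
LO=np.array([-2.53,-.31,-1.57,.28,-1.29,.15,-2.92]);HI=np.array([2.53,2.02,1.55,2.44,4.43,1.84,2.92])
def fk(p,Q):
    """p: 7x(axis3,point3)+tool(rotvec3,pos3); Q Nx7 -> R,pos (m)"""
    Q=np.atleast_2d(Q);p=np.asarray(p);R=np.tile(np.eye(3),(len(Q),1,1));t=np.zeros((len(Q),3))
    for k in range(7):
        a=p[6*k:6*k+3];a=a/np.linalg.norm(a);c=p[6*k+3:6*k+6]
        r=Ro.from_rotvec(Q[:,k:k+1]*a).as_matrix();tt=c-r@c
        t=t+np.einsum('nij,nj->ni',R,tt);R=R@r
    return R@Ro.from_rotvec(p[42:45]).as_matrix(),t+R@p[45:48]
if os.path.exists("fk.npy"): P=np.load("fk.npy")
def myik(pos,rv,seed=None,n=40,marg=.04,rng=np.random.default_rng(0)):
    """all solutions (list) within ranges"""
    Rt=Ro.from_rotvec(rv).as_matrix();pos=np.asarray(pos)/1000;out=[]
    f=lambda q:(lambda R,t:np.r_[(R[0]-Rt).ravel(),3*(t[0]-pos)])(*fk(P,q))
    for s in ([seed] if seed is not None else rng.uniform(LO,HI,(n,7))):
        s=least_squares(f,np.clip(s,LO+marg+.001,HI-marg-.001),bounds=(LO+marg,HI-marg),max_nfev=60)
        if s.cost<1e-7: out.append(s.x)
    return out
E
cat > fit.py <<'E'
from h import *; from fk import *
rng=np.random.default_rng(1);D=[]
while len(D)<160:
    p=np.r_[rng.uniform(350,750),rng.uniform(-350,350),rng.uniform(40,400)]
    rv=(down(rng.uniform(-3,3))*Ro.from_rotvec(rng.normal(0,.3,3))).as_rotvec();j=kin.ik(p,rv)
    if j is not None:D.append(np.r_[p/1000,rv,j])
D=np.array(D);Q=D[:,6:];Rt=Ro.from_rotvec(D[:,3:6]).as_matrix()
f=lambda p:(lambda R,t:np.r_[(R-Rt).ravel(),3*(t-D[:,:3]).ravel()])(*fk(p,Q))
best=None
for s2 in(1,-1):
    for s in(-1,1):
        z=[0,0,s];y=[0,s2,0]
        p0=np.r_[np.concatenate([np.r_[a,0,0,h] for a,h in zip([z,y,z,y,z,y,z],[.0,.3,.3,.65,.65,1.,1.])]),0,0,0,0,0,1.2]
        r=least_squares(f,p0,max_nfev=300);print(s,s2,r.cost,flush=True)
        if best is None or r.cost<best.cost:best=r
print(best.cost,abs(best.fun).max(),best.x.reshape(8,6).round(3));np.save("fk.npy",best.x)
E
time timeout 400 python3 fit.py
```

```text
-1 1 1.2530454512981238e-19
1 1 226.6429748981344
-1 -1 1.2699084318005459e-19
1 -1 261.8616652941205
1.2530454512981238e-19 2.679778066116967e-10 [[ 0.     0.    -1.957 -0.    -0.    -0.637]
 [-0.     1.528  0.    -0.     1.721  0.306]
 [-0.     0.    -0.517 -0.    -0.029 -0.733]
 [ 0.     1.423  0.    -0.     1.771  0.827]
 [ 0.     0.    -0.444 -0.    -0.033  0.511]
 [ 0.     0.816  0.    -0.    -0.722  1.299]
 [-0.     0.    -1.409 -0.    -0.033  1.149]
 [ 0.    -0.     1.571 -0.    -0.033  1.629]]
real	0m4.485s
user	0m13.945s
sys	0m0.088s
```

```bash
cat > kmap.py <<'E'
from fk import *
a=.028;n0=np.array([-.5*np.cos(a),-.5*np.sin(a),.866])
def pose(th,G,tilt=30,up=4,base=0):
    """tool turned th about knob axis from aligned(0); tool tilt (deg) for th=base"""
    K=Ro.from_euler('z',a)*Ro.from_euler('y',-np.pi/6)
    r=K*Ro.from_euler('z',th-base)*K.inv()*Ro.from_euler('z',a)*Ro.from_euler('y',-np.radians(tilt))*Ro.from_euler('z',base)*Ro.from_euler('x',np.pi)
    return np.asarray(G)+up*n0-19*r.as_matrix()[:,2]*-1, r.as_rotvec()
if __name__=="__main__":
    for G in((486.5,-56,82.5),(486,3,82.5)):
        for tilt in(30,):
            for th in np.arange(-3.0,3.2,.25):
                s=myik(*pose(th,G,tilt),n=25,marg=.01)
                if s:
                    s=np.array(s);print(G[1],tilt,round(th,2),len(s),"q7",s[:,6].min().round(2),s[:,6].max().round(2),"q1",s[:,0].min().round(2),s[:,0].max().round(2),"q4",s[:,3].min().round(2),"q5",s[:,4].min().round(2),s[:,4].max().round(2),"q6",s[:,5].min().round(2))
E
time timeout 500 python3 kmap.py
```

```text
-56 30 -3.0 11 q7 -0.65 0.4 q1 0.53 1.23 q4 2.4 q5 1.85 2.52 q6 0.19
-56 30 -2.75 17 q7 -0.4 0.67 q1 0.53 1.23 q4 2.4 q5 1.85 2.52 q6 0.19
-56 30 -2.5 20 q7 -0.15 0.92 q1 0.53 1.23 q4 2.4 q5 1.85 2.52 q6 0.19
-56 30 -2.25 13 q7 0.1 1.13 q1 0.53 1.23 q4 2.4 q5 1.85 2.52 q6 0.19
-56 30 -2.0 18 q7 0.35 1.16 q1 0.53 1.08 q4 2.4 q5 1.89 2.52 q6 0.19
-56 30 -1.75 14 q7 0.6 1.53 q1 0.53 1.18 q4 2.4 q5 1.85 2.52 q6 0.19
-56 30 -1.5 15 q7 0.85 1.8 q1 0.53 1.19 q4 2.4 q5 1.85 2.52 q6 0.19
-56 30 -1.25 14 q7 1.1 2.07 q1 0.53 1.2 q4 2.4 q5 1.85 2.52 q6 0.19
-56 30 -1.0 12 q7 1.35 2.37 q1 0.53 1.22 q4 2.4 q5 1.85 2.52 q6 0.19
-56 30 -0.75 13 q7 1.6 2.45 q1 0.53 1.12 q4 2.4 q5 1.87 2.52 q6 0.19
-56 30 -0.5 9 q7 1.85 2.78 q1 0.53 1.18 q4 2.4 q5 1.86 2.52 q6 0.19
-56 30 -0.25 4 q7 2.1 2.67 q1 0.53 0.88 q4 2.41 q5 2.03 2.52 q6 0.19
-56 30 0.0 16 q7 -2.91 2.91 q1 0.53 1.22 q4 2.4 q5 1.86 2.52 q6 0.19
-56 30 0.25 16 q7 -2.91 2.91 q1 0.53 1.23 q4 2.4 q5 1.86 2.52 q6 0.19
-56 30 0.5 17 q7 -2.89 2.91 q1 0.53 1.22 q4 2.4 q5 1.85 2.52 q6 0.19
-56 30 0.75 17 q7 -2.86 -2.15 q1 0.7 1.23 q4 2.4 q5 1.85 2.24 q6 
[... 1671 characters left out ...]
q1 0.64 1.02 q4 2.41 q5 1.87 2.03 q6 0.38
3 30 1.0 12 q7 -2.57 -2.03 q1 0.61 1.06 q4 2.41 q5 1.87 2.05 q6 0.36
3 30 1.25 14 q7 -2.27 -1.78 q1 0.66 1.06 q4 2.41 q5 1.87 2.02 q6 0.39
3 30 1.5 12 q7 -2.07 -1.55 q1 0.6 1.06 q4 2.41 q5 1.87 2.06 q6 0.36
3 30 1.75 14 q7 -1.82 -1.3 q1 0.6 1.06 q4 2.41 q5 1.87 2.06 q6 0.36
3 30 2.0 17 q7 -1.57 -1.03 q1 0.6 1.06 q4 2.41 q5 1.88 2.06 q6 0.36
3 30 2.25 15 q7 -1.32 -1.03 q1 0.6 0.92 q4 2.42 q5 1.89 2.06 q6 0.36
3 30 2.5 11 q7 -1.07 -0.68 q1 0.6 1.0 q4 2.41 q5 1.87 2.05 q6 0.36
3 30 2.75 18 q7 -0.82 -0.36 q1 0.6 1.04 q4 2.41 q5 1.87 2.06 q6 0.36
3 30 3.0 18 q7 -0.57 -0.03 q1 0.6 1.06 q4 2.41 q5 1.87 2.06 q6 0.36
real	0m20.856s
user	0m21.399s
sys	0m0.044s
```

```bash
cat >> h.py <<'E'
JA=.028; JO=np.array([566.2,-9.7]); JR=np.array([[np.cos(JA),-np.sin(JA)],[np.sin(JA),np.cos(JA)]])
def J(x,y,z): return np.r_[JR@[x,y]+JO,z]
def jf(o): return JR.T@np.array(o["contact_force"])[:2]
def push(d,thr,maxd,step=1.0,feed=25):
    """move along jig direction d (xy) until opposing force > thr over baseline"""
    d=np.array(d,float);o=robot.observe();p=np.array(o["tcp_pos"]);f0=jf(o)@d;s=0
    while s<maxd:
        s+=step;robot.servo_line(p+np.r_[JR@d,0]*s,feed=feed);f=-(jf(robot.observe())@d-f0)
        if f>thr: break
    print("push",d,"s",s,"f",round(f,2));ob();return s,f
E
python3 - <<'E'
from h import *
rp=down(-.09+np.pi/2).as_rotvec(); rj=down(JA+np.pi/2).as_rotvec()
grip(.75,10)
robot.movep((434.5,-284,120),rp); robot.servo_line((434.5,-284,19),150); ob()
grip(0,10); ob()
robot.servo_line((434.5,-284,160),200)
i=snap("wrist","held.png")[1]
robot.movep(J(28,56,165),rj); robot.servo_line(J(28,56,45),150); ob()
p=J(28,56,45)
for z in np.arange(44,29,-1.):
    p[2]=z; robot.servo_line(p,40); o=robot.observe()
    if o["contact_force"][2]>1.5: break
o=ob()
push((1,0),3,14); push((0,1),3,14)
E
```

```text
t 7.83 tcp [ 435.2 -284.1   19.6] F [-0.2 -0.2 -0.4] T [-0.01 -0.06  0.02] g 0.75 0.0
t 8.24 tcp [ 435.  -284.4   19.8] F [-1.1  0.7  5.9] T [0.02 0.1  0.03] g 0.549 10.0
t 11.47 tcp [593.4  47.1  45.9] F [ 0.4  0.1 -0.5] T [-0.05 -0.1  -0.01] g 0.55 10.0
t 14.47 tcp [592.7  47.1  33.7] F [-3.  -0.7  4.8] T [-0.13  0.48 -0.08] g 0.549 10.0
push [1. 0.] s 8.0 f 4.0
t 16.48 tcp [599.1  47.   33.6] F [-7.  -0.7  5.8] T [-0.14  1.39  0.15] g 0.551 10.0
push [0. 1.] s 2.0 f 3.41
t 16.98 tcp [599.   48.   33.6] F [-3.2 -4.   5.6] T [-0.85  0.68  0.14] g 0.549 10.0
```

```bash
python3 - <<'E'
from h import *
o=robot.observe();p=np.array(o["tcp_pos"]); p+=np.r_[JR@[-2.0,0],1.2]
robot.servo_line(p,30);ob()
push((0,1),3,14)
grip(.68); ob()
push((1,0),2.5,14)
i=snap("wrist","placed.png")[1]
E
```

```text
t 17.23 tcp [597.2  48.7  34.6] F [ 0.4  0.4 -0.9] T [-0.06 -0.02 -0.05] g 0.55 10.0
push [0. 1.] s 9.0 f 3.03
t 19.48 tcp [597.   56.6  34.6] F [ 0.1 -2.6  1.4] T [-0.9  -0.07  0.11] g 0.548 10.0
t 19.86 tcp [596.9  58.3  34.6] F [ 0.2 -0.4 -0.7] T [-0.01 -0.08  0.  ] g 0.68 0.0
push [1. 0.] s 9.0 f 4.72
t 22.11 tcp [604.9  58.5  34.5] F [-4.6 -0.5  3.3] T [-0.07  1.11  0.04] g 0.679 2.4
```

View pics/placed.png

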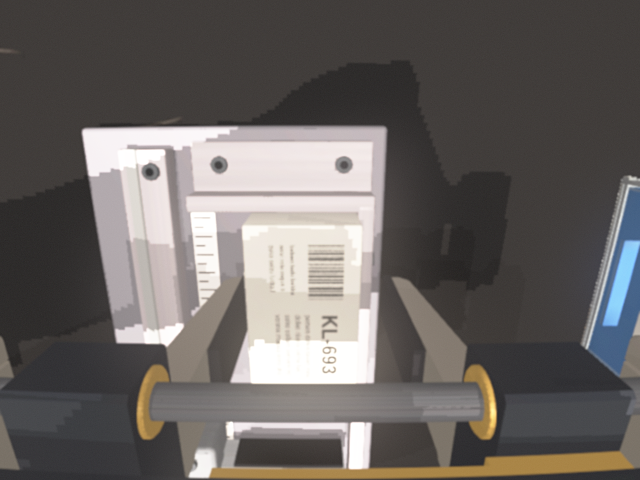

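```bash
cat > plan.py <<'E'
from h import *; from fk import *; from kmap import pose
def pts(q):
    out=[];R=np.eye(3);t=np.zeros(3)
    for k in range(7):
        a=P[6*k:6*k+3];a=a/np.linalg.norm(a);c=P[6*k+3:6*k+6];r=Ro.from_rotvec(q[k]*a).as_matrix();t=t+R@(c-r@c);R=R@r
        if k==3: out.append(R@[0,-.033,P[21+2]*1]+t)
        if k==5: out.append(R@[0,-.033,P[33+2]]+t)
    return np.array(out)*1000
G=np.array([486,-56,82.3])
def trk(pos,rv,seed):
    s=myik(pos,rv,seed=seed,marg=.012); return s[0] if s else None
def at(G,th,seed,off=(0,0,0)):
    p,r=pose(th,G);return trk(p+np.array(off),r,seed)
if __name__=="__main__":
    q0=robot.observe()["joints"];best=[]
    G2=G+np.r_[JR@[0,64],0]
    up=np.array(down(JA+np.pi/2).as_rotvec()); qh=trk(J(30,57,230),up,q0);print("high",qh.round(2))
    for th in(np.pi,-np.pi,0):
      for s in myik(*pose(th,G2),n=40,marg=.012):
        q=s;ok=True
        for y in np.arange(64,-1,-8):
            q=at(G+np.r_[JR@[0,y],0],th,q)
            if q is None: ok=False;break
        if not ok: continue
        for off in((0,0,60),(30,0,60),(60,0,50),(-10,0,45),(60,0,90)):
            qa=q
            for f in np.linspace(.1,1,10):
                qa=at(G,th,qa,np.array(off)*f)
                if qa is None:break
            if qa is None: continue
            path=[fk(P,qh+(qa-qh)*f) for f in np.linspace(0,1,41)]
            z=[1000*min(t[0,2],(t[0]-R[0][:,2]*.088)[2]) for R,t in path]
            best.append((np.abs(qa-qh).max(),th,off,min(z),q,qa,pts(q)[:, 2].min()))
    best.sort(key=lambda b:b[0])
    for b in best[:3]+[x for x in best if x[3]>120][:8]: print(round(b[0],2),round(b[1],2),b[2],"minz",round(b[3]),"q",b[4].round(2),"qa",b[5].round(2),"elb/wr",pts(b[4]).round(0).tolist())
E
python3 plan.py
```

```text
high [ 0.38  0.46 -0.69  1.69  0.32  1.11 -0.38]
0.96 -3.14 (60, 0, 90) minz 159 q [ 1.09  0.71 -1.18  2.4   1.89  0.56  0.02] qa [ 1.13  0.53 -1.25  2.23  1.29  0.47  0.54] elb/wr [[131.0, -317.0, 699.0], [328.0, -60.0, 355.0]]
0.97 -3.14 (60, 0, 90) minz 158 q [ 1.1   0.72 -1.2   2.4   1.89  0.58  0.03] qa [ 1.13  0.54 -1.27  2.23  1.3   0.49  0.54] elb/wr [[130.0, -323.0, 694.0], [328.0, -60.0, 355.0]]
0.98 -3.14 (60, 0, 90) minz 157 q [ 1.11  0.74 -1.21  2.4   1.88  0.59  0.04] qa [ 1.14  0.55 -1.28  2.23  1.31  0.5   0.53] elb/wr [[130.0, -329.0, 689.0], [328.0, -60.0, 355.0]]
0.96 -3.14 (60, 0, 90) minz 159 q [ 1.09  0.71 -1.18  2.4   1.89  0.56  0.02] qa [ 1.13  0.53 -1.25  2.23  1.29  0.47  0.54] elb/wr [[131.0, -317.0, 699.0], [328.0, -60.0, 355.0]]
0.97 -3.14 (60, 0, 90) minz 158 q [ 1.1   0.72 -1.2   2.4   1.89  0.58  0.03] qa [ 1.13  0.54 -1.27  2.23  1.3   0.49  0.54] elb/wr [[130.0, -323.0, 694.0], [328.0, -60.0, 355.0]]
0.98 -3.14 (60, 0, 90) minz 157 q [ 1.11  0.74 -1.21  2.4   1.88  0.59  0.04] qa [ 1.14  0.55 -1.28  2.23  1.31  0.5   0.53] elb/wr [[130.0, -329.0, 68
[... 223 characters left out ...]
, 90) minz 159 q [ 0.99  0.59 -1.03  2.41  1.95  0.43 -0.1 ] qa [ 1.03  0.43 -1.11  2.23  1.16  0.36  0.63] elb/wr [[136.0, -261.0, 737.0], [328.0, -60.0, 355.0]]
1.01 3.14 (60, 0, 90) minz 159 q [ 0.98  0.59 -1.03  2.41  1.95  0.43 -0.1 ] qa [ 1.03  0.43 -1.11  2.23  1.16  0.36  0.63] elb/wr [[136.0, -260.0, 737.0], [328.0, -60.0, 355.0]]
1.01 3.14 (60, 0, 90) minz 155 q [ 1.13  0.78 -1.25  2.4   1.87  0.63  0.07] qa [ 1.16  0.58 -1.31  2.23  1.34  0.53  0.51] elb/wr [[129.0, -345.0, 675.0], [328.0, -60.0, 355.0]]
1.02 -3.14 (60, 0, 90) minz 154 q [ 1.14  0.79 -1.26  2.4   1.87  0.65  0.08] qa [ 1.16  0.59 -1.32  2.23  1.34  0.54  0.51] elb/wr [[129.0, -350.0, 670.0], [328.0, -60.0, 355.0]]
```

```bash
cat > s1.py <<'E'
from plan import *
p=np.array(robot.observe()["tcp_pos"]);p+=np.r_[JR@[-4,0],0];robot.servo_line(p,60);p[2]=230;robot.servo_line(p,250);ob()
q0=np.array([1.09,.71,-1.18,2.4,1.89,.56,.02]);q=at(G,-np.pi,q0);Q=[q]
for f in np.linspace(.1,1,10): Q.append(at(G,-np.pi,Q[-1],np.array([60,0,90])*f))
np.save("Q.npy",Q); print(Q[0].round(3),Q[-1].round(3))
robot.goto_joints(Q[-1]); grip(1.0,10); ob()
robot.goto_joints(Q[5]); robot.hold(.2);im,i=snap("wrist","kn.png");print(pin("knob_grip","wrist",i),pin("stop_face","wrist",i))
print(w2px([G+12*np.array([-.5,-.014,.866]),G],i));ob()
im,i=snap("scene","sc2.png");print(pin("flat_carton","scene",i))
E
python3 s1.py
```

```text
t 23.34 tcp [600.1  58.  228.6] F [-0.5 -0.4 -0.6] T [-0.04 -0.08 -0.01] g 0.679 0.0
[ 1.105  0.731 -1.205  2.404  1.883  0.585  0.037] [ 1.138  0.546 -1.272  2.229  1.303  0.492  0.532]
t 24.98 tcp [553.5 -55.7 159.3] F [-0.4 -0.2  0.1] T [0.04 0.31 0.02] g 1.0 0.0
[(0.65, array([488.4, -54.2,  82.3])), (0.4, array([591. , -45.5,  26.5]))] [(0.93, array([591.5, -45.1,  29.2]))]
[[318.10121281 190.46192244]
 [318.00242103 186.03014352]]
t 25.72 tcp [524.3 -56.  115.1] F [ 0.5 -0.5 -0.1] T [0.03 0.39 0.01] g 1.0 0.0
[(0.68, array([595. ,  57.7,  12.7]))]
```

View pics/kn.png

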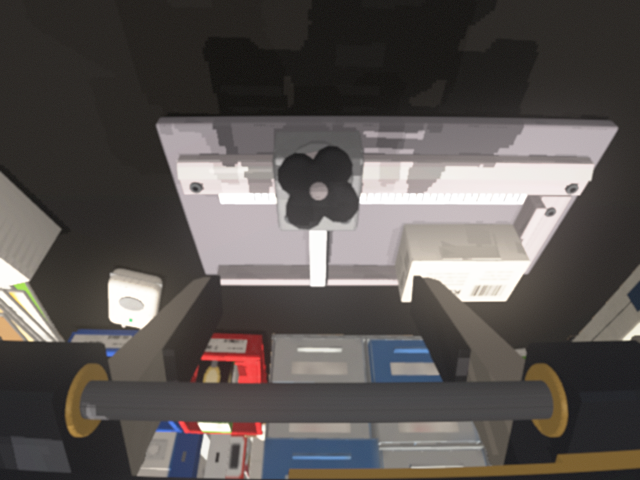

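The knob cap is at (318,190), as predicted. The lobes are turned about 11° anticlockwise (+0.19 rad), and the carton sits in the corner at (465,260). Next I grip the knob and slacken it.

```bash
cat > s2.py <<'E'
from plan import *
n=np.array([-.5*np.cos(JA),-.5*np.sin(JA),.866])
def tq():
    o=robot.observe();print("t",round(o["t"],2),"Tn",round(float(np.array(o["wrist_torque"])@n),3),"F",np.round(o["contact_force"],1),"q7",round(o["joints"][6],3),"g",round(o["grip_width"],3),round(o["grip_force"],1));return o
if __name__=="__main__":
    Q=np.load("Q.npy")
    Q[:,6]+=.19
    for k in(5,3,1,0): robot.goto_joints(Q[k])
    tq();grip(0,50);o=tq();q=Q[0].copy()
    for d in np.arange(.25,2.01,.25): robot.goto_joints(np.r_[q[:6],q[6]+d]);tq()
E
python3 s2.py
```

```text
t 26.87 Tn 0.001 F [ 1.  -0.4 -0.3] q7 0.23 g 1.001 0.0
t 27.78 Tn 0.039 F [ 1.2 -0.4  0.3] q7 0.228 g 0.36 50.0
t 28.13 Tn 0.108 F [-0.3  0.1 -0.1] q7 0.474 g 0.36 50.0
t 28.48 Tn 0.143 F [ 1.  -0.3 -0.4] q7 0.722 g 0.361 50.0
t 28.83 Tn 0.146 F [ 0.7  0.9 -2.4] q7 0.972 g 0.36 50.0
t 29.18 Tn 0.086 F [ 1.4  1.5 -3.9] q7 1.221 g 0.36 50.0
t 29.53 Tn 0.048 F [ 1.5  1.7 -3.7] q7 1.471 g 0.358 50.0
t 29.88 Tn 0.063 F [ 0.7  1.4 -4.2] q7 1.721 g 0.361 50.0
t 30.23 Tn 0.065 F [ 0.3  1.  -4.8] q7 1.971 g 0.36 50.0
t 30.58 Tn 0.063 F [-1.3  0.7 -4.7] q7 2.221 g 0.362 50.0
```

```bash
cat > s3.py <<'E'
from s2 import *
o=robot.observe();q=np.load("Q.npy")[0];q[6]+=2.19
pos,R0=fk(P,q)[1][0]*1000,fk(P,q)[0][0];rv=Ro.from_matrix(R0).as_rotvec()
def go(y):
    global q
    q=trk(pos+np.r_[JR@[0,y],0],rv,q);robot.goto_joints(q);return jf(robot.observe())[1]
fs=[]
for y in(4,8,16,24,32,40,46,50,51,52): fs.append(go(y))
b=np.mean(fs[3:]);print("slide F",np.round(fs,2));y=52
while y<66:
    y+=.5;f=go(y)
    if f-b<-2.5: break
print("y",y,"f",f,"base",b);tq();np.save("q3.npy",q)
im,i=snap("scene","sc3.png");print(pin("stop_face","scene",i),pin("flat_carton","scene",i))
im,i=snap("top","tp3.png")
E
python3 s3.py; python3 -c "
import cv2,numpy as np
a=cv2.imread('pics/sc3.png')[190:340,220:420];b=cv2.imread('pics/tp3.png')[170:290,210:400]
cv2.imwrite('pics/m3.png',np.hstack([cv2.resize(a,(400,300)),cv2.resize(b,(400,253))[:253] if 0 else cv2.resize(b,(400,300))]))"
```

```text
slide F [ 0.64  0.54  1.37  1.11  1.06  1.53  0.76  0.34 -1.08 -1.11]
y 59.5 f -2.708355450748578 base 0.37455888470287085
t 36.83 Tn -0.108 F [-6.8 -2.9 -3.8] q7 2.057 g 0.364 50.0
[(0.67, array([592.3,  15. ,  28. ]))] [(0.75, array([598.6,  55.4,  17.8]))]
```

View pics/m3.png

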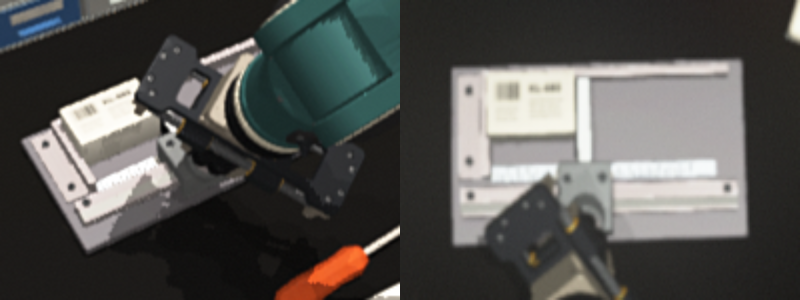

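```bash
cat > s4.py <<'E'
from s2 import *
q=np.load("q3.npy");pos,R0=fk(P,q)[1][0]*1000,fk(P,q)[0][0];rv=Ro.from_matrix(R0).as_rotvec()
for k in range(1,7):
    q=trk(pos+np.r_[JR@[0,.4*k],0],rv,q);robot.goto_joints(q);f=jf(robot.observe())[1];print(.4*k,round(f,2),robot.observe()["tcp_pos"].round(2))
    if f<-5: break
tq();np.save("q4.npy",q)
E
python3 s4.py
```

```text
0.4 -2.95 [491.61   2.27  69.09]
0.8 -4.27 [491.58   2.32  69.07]
1.2000000000000002 -4.45 [491.6    2.39  69.08]
1.6 -5.71 [491.58   2.38  69.03]
t 38.03 Tn -0.09 F [-8.5 -6.  -0.2] q7 2.053 g 0.359 50.0
```

```bash
cat > s5.py <<'E'
from s2 import *
q=np.load("q4.npy");pos,R0=fk(P,q)[1][0]*1000,fk(P,q)[0][0];rv=Ro.from_matrix(R0).as_rotvec()
q=trk(pos+np.r_[JR@[0,-.8],0],rv,q);robot.goto_joints(q);print(jf(robot.observe()));grip(0,60);s=q[6];d=0
while d<3.6:
    d+=.4 if d<1.9 else .15
    robot.goto_joints(np.r_[q[:6],s-d]);o=robot.observe();T=float(o["wrist_torque"]@n)
    print(round(d,2),"T",round(T,3),"F",o["contact_force"].round(1),"lag",round(o["joints"][6]-(s-d),3),"g",round(o["grip_width"],3),"t",round(o["t"],1))
    if abs(T)>.75: break
np.save("q5.npy",np.r_[q[:6],s-d])
E
python3 s5.py
```

```text
[-8.39306642 -4.14440744]
0.4 T -0.2 F [-8.4 -4.3 -2.4] lag 0.0 g 0.361 t 39.0
0.8 T -0.23 F [-7.  -4.1 -2. ] lag 0.0 g 0.361 t 39.4
1.2 T -0.217 F [-7.5 -4.1 -1.7] lag 0.0 g 0.359 t 39.9
1.6 T -0.189 F [-7.  -6.   0.2] lag 0.0 g 0.362 t 40.4
2.0 T -0.162 F [-8.2 -5.5 -0.8] lag 0.0 g 0.356 t 40.8
2.15 T -0.134 F [-6.7 -5.4 -0.2] lag 0.0 g 0.36 t 41.1
2.3 T -0.132 F [-7.8 -4.7 -0.5] lag 0.0 g 0.359 t 41.4
2.45 T -0.126 F [-7.5 -5.4  0.2] lag 0.0 g 0.357 t 41.6
2.6 T -0.083 F [-8.1 -5.8  0.2] lag 0.0 g 0.358 t 41.9
2.75 T -0.111 F [-7.9 -6.   0.8] lag 0.0 g 0.359 t 42.2
2.9 T -0.085 F [-8.9 -5.9  0.7] lag 0.0 g 0.358 t 42.4
3.05 T 0.799 F [-6.9 -6.  -1.3] lag 0.002 g 0.36 t 42.7
```

```bash
cat > s6.py <<'E'
from s2 import *
q=np.load("q5.npy");q[6]+=.01
robot.goto_joints(q);grip(1.0);tq()
a=np.load("q4.npy")[6]
q[6]=a-2.0   # back to th=-pi+.19
robot.goto_joints(q);tq()
pos,R0=fk(P,q)[1][0]*1000,fk(P,q)[0][0];rv=Ro.from_matrix(R0).as_rotvec();q2=q
for f in np.linspace(.1,1,10):
    q2=trk(pos+np.r_[JR@[60,0],90]*f,rv,q2)
    if round(f*10)%2==0: robot.goto_joints(q2)
tq()
p=robot.observe()["tcp_pos"]
robot.servo_line(p+np.array([-60,-80,60]),200)
robot.hold(.2);im,i=snap("wrist","end.png")
for nm in("stop_face","flat_carton","corner"):print(nm,pin(nm,"wrist",i))
im,i=snap("top","tp6.png")
for nm in("stop_face","flat_carton","cube_carton","plug_sensor","calculator"):print(nm,pin(nm,"top",i))
tq()
E
python3 s6.py; python3 -c "
import cv2,numpy as np
b=cv2.imread('pics/tp6.png')[180:280,220:390]
cv2.imwrite('pics/m6.png',np.hstack([cv2.resize(cv2.imread('pics/end.png'),(400,300)),cv2.resize(b,(400,300),interpolation=2)]))"
```

```text
t 43.92 Tn 0.038 F [ 0.8 -0.3  0.1] q7 -0.985 g 1.001 0.0
t 44.89 Tn -0.054 F [ 0.  -0.   0.8] q7 0.051 g 1.001 0.0
t 46.14 Tn -0.039 F [-0.3  0.1 -0.3] q7 0.516 g 0.997 0.0
stop_face [(0.92, array([588.2,  11.3,  24.4])), (0.17, array([524.4,   4.7,  14. ]))]
flat_carton [(0.95, array([594.9,  57.6,  13.7])), (0.34, array([ 5.646e+02, -1.190e+01, -2.000e-01]))]
corner []
stop_face [(0.81, array([592.9,  12.8,  30.4])), (0.4, array([620.1, 100.5,  14. ]))]
flat_carton [(0.56, array([597.6,  54.8,  14.8]))]
cube_carton [(0.72, array([ 588.9, -314.4,   -6.2]))]
plug_sensor [(0.98, array([ 703.5, -232.9,   -1.3]))]
calculator [(0.6, array([404.7, 256.9,  -1.4]))]
t 48.58 Tn -0.036 F [ 0.7 -1.1  0.4] q7 1.316 g 0.997 0.0
```

View pics/m6.png

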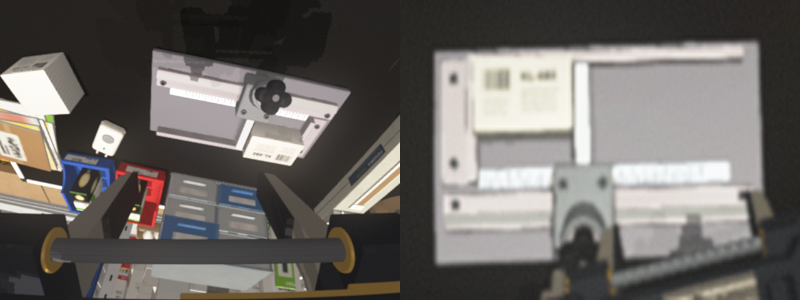

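Both views show the carton flush in the corner, with the stop (at about (583,115) in the right half) against its end and the gripper clear of everything. I'm handing in.

```bash
python3 -c "
from h import *
print(robot.job_done())"
```

```text
the job is handed in; nothing more can be done
None
```

The job is handed in at about 49 s: the carton lies in the jig's corner, the stop is up against its free end, and the knob is screwed up to its hard stop; I did not push-test the lock.

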